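# Lock a suspension link into the welding jig

### The arm

A 6-joint arm with a two-finger parallel gripper is mounted at the origin on the work surface. World frame = base frame: x ahead of the robot, y to its left, z up, the work surface at z = 0. Lengths are in m, angles in rad, forces in N, time in s.
With the tool pointing down it reaches from about 0.375 to 0.9 m from the base axis. Payload 3.1 kg.
Tool frame: the origin (TCP) lies between the finger pads; the fingertips stand 22 mm ahead of it and the grasp point (between the pads) lies 3 mm ahead of it (tips_ahead is the x of the fingertips in the tool frame, in m); x points along the fingers, z is the direction in which the jaws open and shut, and the axes are right-handed (so a half turn about x gives the same grasp; the last joint's range is limited). The gripper opens to 87 mm and grips with 3 to 60 N. Pads are 19 mm wide; open, the fingers measure 117 mm over their backs; the gripper's body (75 mm by 190 mm) begins 51 mm behind the grasp point.
Start: joints at [1.02, 0.527, 1.433, -0, 1.181, -0.178], TCP at [0.227, 0.582, 0.245] pointing down, gripper open.
Joint ranges: [-3.08, 3.08], [-0.75, 2.2], [0.22, 2.44], [-1.43, 4.57], [0, 2.65], [-2.85, 2.85]. Speed limits (rad/s): [2.79, 2.79, 3.14, 3.14, 3.14, 3.14].

### API

Orientations are given as a rotation vector (axis times angle).
In Python, from bench import state, read_camera, sign_off, recognise, tips_ahead gives the robot as it stands. The module is installed in compiled form; this text tells all that it offers.
- The arm moves only by the shell command python3 -m handwheel 'ROWS'. ROWS is a JSON object of lists of equal length, an entry for each row: "twist": the turn, a rotation vector about the tool's x, y, z each as a share of 0.15 rad, from -1 to 1, a list of three; "linear": the shift along the tool's x, y, z each as a share of 0.05 m, from -1 to 1, a list of three; "claw": the opening, from 0 (shut) to 1 (fully open). A call has 1 to 8 rows; each row shifts and turns the pose as measured when the row begins, along the tool's axes as they then stand; what a row does not reach is not made up. A row lasts 1/10 s, in which the tool goes at most 50 mm and 8.59 degrees, less where a joint would pass 70% of its speed; a pose out of reach is approached as far as the arm can. A call with a number of a shift or a turn outside -1 to 1 is refused whole. A call with a gripper value outside its range is refused whole. The fingers move at their own pace and stop on an object; the grip force is fixed at half the most. Time passes only in rows, so rows that do not move let the fingers close. It gives the time, the measured TCP pose, the force and the opening at its end, in the units of the state.
- state(): the state, without advancing time (a new reading comes with each control period).
- read_camera(name): name is "scene" or "top"; returns a dict with "color" (480x640x3 uint8, red, green, blue), "fx", "fy", "cx", "cy" (pixels), "eye" and "attitude" of the camera in the world. Camera axes: x right, y down, z forward; pixel columns grow to the right and rows downward; lengths in m; the calibration is good to about 2 mm. A picture is of the moment at which its call begins. There is no depth.
- sign_off(): hands the job in, once; it reports no verdict.
Trained networks look in the newest picture that a camera, given by its name, has taken for a name from the list of things; names that differ only in an ending like _2 or _b are one class to them, and where a whole thing is asked for, a point or a joint stands for the part that bears it (a point fixed in the world has none). Each returns a list of dicts, best first, with "conf" (0 to 1); they miss things now and then, are a little off and sometimes report something else, mostly with a low value. They report only what shows in the picture. A call takes as long as a camera call. They do not tell look-alikes from the thing itself.
- recognise(camera, target): "position" ([x, y, z] in m, in world coordinates, good to about 4 mm: the middle of the surface that is visible of it).
The state is a dict: "time": time; "q": joint angles; "qvel": joint speeds; "joint_efforts": joint torques, N m; "position": TCP position; "orientation": TCP orientation; "force": force on the tool from outside, world axes, zero at the start; "wrist_torque": the same for the moment, N m; "gripper_width": opening from 0.0 (shut) to 1.0 (fully open).
Only numpy, scipy, OpenCV 4.12 (cv2) and the standard library are available. Lean on these libraries where they do the work, as an engineer would, in place of code of your own. Each camera call takes 0.05 s, during which the arm holds its last target. There are 200 camera calls.

### The job

Take the steel link with the round eye out of the two-bay stock rack and lay it in the welding jig, with its plain square end pushed under the jig's bridge up to the end stop and its eye outside. Then slide the jig's latch by its black grip fully home, so that its bar lies behind the eye, and finally swing the hold-down finger over the link until it lies square across it and leave it there. Leave the other things on the table where they are.

Things in the scene. Friction and masses are not known exactly. Their poses are not given: they have to be found in the camera images.
- link_mid (a point): The link: bare steel, 180 mm long, 28 mm high, 0.25 to 0.5 kg: a round eye at one end, then a straight 28 x 28 mm square shank with a plain end. This point is on the shank's centre line, half-way up (14 mm over the underside), near the centre of mass; z up. The eye's centre lies 50 mm along its +y, the plain end 104 mm along -y.
- link_eye (a point): Centre of the link's eye, half-way up; 52 mm diameter, 32 mm bore, 28 mm high, upright axis. At the start the link lies in one of the rack's two bays, eye inside, with the last 60 to 80 mm of the shank sticking out of the rack's open side.
- offcut_mid (a point): A plain square bar without an eye, 28 x 28 x 180 mm, steel; the point is its centre, its length along y. It lies in the rack's other bay: not to be used, leave it.
- rack: Fixed low stock rack, 196 mm wide, 54 mm high; origin at table level. Open towards its -y. Two bays, at x = -47 and +47 mm, between walls 8 mm thick, 46 mm high at x = -94, 0, +94 mm (y from -50 to +80 mm); back wall at y = +84 mm.
- rack_roof (a point): Middle of the front edge of the rack's roof: rack (0, -49, 50) mm, axes as the rack's. The roof is four bars along x, 46 to 54 mm above the table, about 38 mm apart: the link cannot be lifted, nor its eye reached, until it is pulled out along the rack's -y (some 130 mm) so that the eye is clear of this edge.
- jig: Fixed welding jig, origin at table level. Steel plate 12 mm thick, x from -120 to +130 mm, y from -135 to +115 mm. Bridge (tunnel) over x = 0: cheeks 34 mm apart, opening 42 mm high over the plate, roof 8 mm thick (its top is 62 mm above the table), from y = -40 to y = -100 mm, closed at y = -101 mm by the end stop. It is open towards +y.
- nest (a point): Where link_mid is when the link lies on the jig plate fully home against the end stop (within 3 mm); axes as the jig's, the link's y along the jig's y. Origin is jig (0, 5, 26) mm.
- latch (a joint): Sliding latch, m: 0 fully open, 0.070 fully home at its end stop; slides along the jig's -x as it grows, against about 3 N friction. At the start 0 to 0.02, clear of the link's way. Its bar reaches 45 mm from the grip towards the jig's -x, at jig y = 86 to 98 mm, 16 to 32 mm above the table: home, it stands behind the eye with 5 to 8 mm of play; if the link is not home it meets the eye.
- latch_grip (a point): Centre to grip of the latch's upright black grip, 20 mm (jig x) by 24 mm (jig y), top at 94 mm above the table, this point 72 mm above the table; axes as the jig's. Moves with the latch.
- finger (a joint): Hold-down finger, rad: 0 when it points along the jig's +x, square across the link; grows anticlockwise seen from above; range -0.6 to 2.2, no stop at 0. Stiff friction (0.25 N m): it stays where it is released. Starts swung away at 1.3 to 1.8.
- finger_grip (a point): Upright round black handle at the finger's free end, 20 mm diameter, from 58 to 100 mm above the table, this point 82 mm above the table, 120 mm from the pivot. The finger is a flat bar 18 mm wide, 48 to 58 mm above the table, and passes 8 mm over a seated link.
- finger_pivot (a point): The finger's upright pivot axis, at jig (-95, 5) mm, 53 mm above the table.
- sleeve: Short upright tube, 50 mm diameter, 70 mm high; origin at its foot. Either this or the spray can stands between rack and jig. Leave it.
- spray: Spray can, 64 mm diameter, 170 mm high; origin at its foot. Often stands in the way between rack and jig: go round or over it. Leave it.
- mug: Steel mug, 80 mm diameter, 90 mm high, its handle reaching 75 mm from the axis; origin at its foot. Leave it.
- clamp: G-clamp lying flat, about 110 x 130 mm, 16 mm thick; leave it.
- discs: Stack of grinding discs, 115 mm diameter, 30 mm high; origin under its centre. Leave it.
There are look-alikes about, which are no part of the job. Leave any blue look-alike of the part that bears link_mid alone.

How it is judged:
On the way, in this order (a step that is already met when the one before it is completed fails the run):
1. the link lies home in the jig, plain end at the stop (distance between link_mid and nest below 0.012 m and angle between the y axis of link_mid and the y axis of nest, either way round below 0.14 rad), for 0.2 s.
2. the latch is slid home behind the eye (all of step 1 and value of joint latch above 0.066 m), for 0.2 s.
3. the finger lies square across the link (all of step 2 and value of joint finger between -0.12 and 0.12 rad), for 0.2 s.
At the end, for the whole second after the job is handed in: The link lies at rest on the jig plate, home under the bridge (within 12 mm and 8 degrees of its seat), the latch is within 4 mm of its end stop, and the finger is within 7 degrees of square across the link; all at rest (all of step 3 and linear speed of link below 0.02 m/s); the robot touches nothing.
It fails at once if another thing on the table is moved more than 40 mm (distance of any of offcut_mid, sleeve, spray, mug, clamp, discs from where it was at the start of the episode above 0.04 m).
It also fails if it takes over 67 s, if anything falls off the work surface, if the arm or the gripper's body presses on something with over 40 N, if the wrist force passes 120 N, or if a joint passes its speed limit or range.

## Working session

There is one attempt and no reset: what is moved stays moved. The work goes in short steps, Python scripts to look and compute and a shell command to move; the robot and the scene stay as the last step left them, time stands still between calls to the robot, and variables do not carry over. Pictures are saved under pics/ and viewed, about 8 in all and at most 12, crops included, and the job is handed in when it is done.

```bash
mkdir -p pics
cat > h.py <<'E'
import numpy as np, cv2
from scipy.spatial.transform import Rotation as R
from bench import *
def att(c):
    a=np.array(c["attitude"],float)
    return a if a.shape==(3,3) else (R.from_rotvec(a).as_matrix() if a.size==3 else R.from_quat(a).as_matrix())
def px2w(c,u,v,z):
    d=att(c)@np.array([(u-c["cx"])/c["fx"],(v-c["cy"])/c["fy"],1]); e=np.array(c["eye"]); return e+d*(z-e[2])/d[2]
def w2px(c,p):
    q=att(c).T@(np.array(p)-c["eye"]); return np.array([c["fx"]*q[0]/q[2]+c["cx"],c["fy"]*q[1]/q[2]+c["cy"]])
def snap(n,f):
    c=read_camera(n); cv2.imwrite("pics/"+f,c["color"][:,:,::-1]); return c
E
python3 - <<'E'
from h import *
for n in("top","scene"):
    c=snap(n,n+"0.png"); print(n,c["eye"],c["attitude"],c["fx"],c["cx"],c["cy"])
    for t in["link_mid","link_eye","offcut_mid","rack","rack_roof","jig","latch_grip","finger_grip","finger_pivot","sleeve","spray","mug","clamp","discs"]:
        try: print(t,[(np.round(r["position"],3).tolist(),round(r["conf"],2),w2px(c,r["position"]).astype(int).tolist()) for r in recognise(n,t)[:3]])
        except Exception as e: print(t,e)
s=state();print(s["position"],s["orientation"],R.from_rotvec(s["orientation"]).as_matrix().round(3),s["time"],tips_ahead)
E
```

```text
top [0.34053985 0.09037312 1.37040495] [-2.13288556  2.13777536 -0.21574125] 554.9206294423926 330.11196061656415 236.15474890841392
link_mid [([0.624, 0.308, 0.029], 0.79, [230, 221]), ([0.365, 0.379, 0.027], 0.58, [197, 328])]
link_eye [([0.629, 0.307, 0.033], 0.86, [230, 218]), ([0.369, 0.38, 0.025], 0.6, [197, 326])]
offcut_mid [([0.538, 0.334, 0.027], 0.94, [219, 256])]
rack [([0.59, 0.389, 0.052], 0.91, [194, 232])]
rack_roof [([0.586, 0.391, 0.056], 0.82, [193, 234]), ([0.447, -0.18, 0.056], 0.3, [432, 291])]
jig [([0.546, -0.245, 0.01], 0.69, [453, 253])]
latch_grip [([0.649, -0.147, 0.069], 0.59, [417, 207])]
finger_grip [([0.448, -0.18, 0.06], 0.71, [433, 291]), ([0.805, -0.073, 0.018], 0.26, [383, 152]), ([0.589, 0.39, 0.048], 0.19, [194, 233])]
finger_pivot [([0.441, -0.177, 0.056], 0.58, [431, 294]), ([0.545, -0.244, 0.007], 0.5, [453, 254])]
sleeve [([0.745, 0.117, 0.05], 0.71, [308, 171]), ([0.646, -0.144, 0.066], 0.59, [415, 209])]
spray [([0.576, -0.001, 0.172], 0.73, [360, 229]), ([0.624, 0.307, 0.029], 0.37, [230, 221])]
mug [([0.424, 0.003, 0.006], 0.85, [354, 303
[... 766 characters left out ...]
9, 0.398, 0.045], 0.67, [432, 354]), ([0.457, -0.159, 0.059], 0.27, [284, 171])]
jig [([0.58, -0.233, 0.009], 0.74, [225, 195])]
latch_grip [([0.663, -0.137, 0.06], 0.93, [216, 211])]
finger_grip [([0.45, -0.155, 0.052], 0.96, [287, 174])]
finger_pivot [([0.454, -0.16, 0.056], 0.57, [284, 172])]
sleeve [([0.757, 0.137, 0.048], 0.78, [259, 311])]
spray [([0.602, 0.015, 0.113], 0.63, [282, 213])]
mug [([0.437, 0.026, 0.058], 0.7, [344, 204])]
clamp [([0.807, -0.065, 0.013], 0.56, [178, 276])]
discs [([0.771, 0.244, 0.03], 0.98, [292, 359])]
[0.2270082  0.58227398 0.24452739] [-0.93112315  1.36250706  0.93110732] [[-0.    -0.932  0.363]
 [-0.     0.363  0.932]
 [-1.     0.    -0.   ]] 1.5 0.022
```

View pics/top0.png

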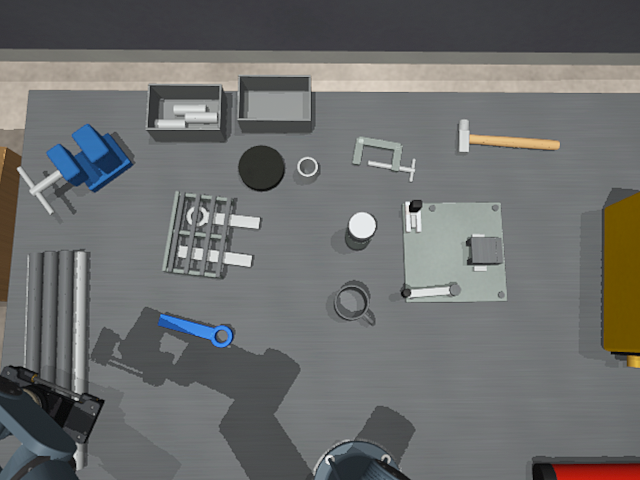

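View pics/scene0.png

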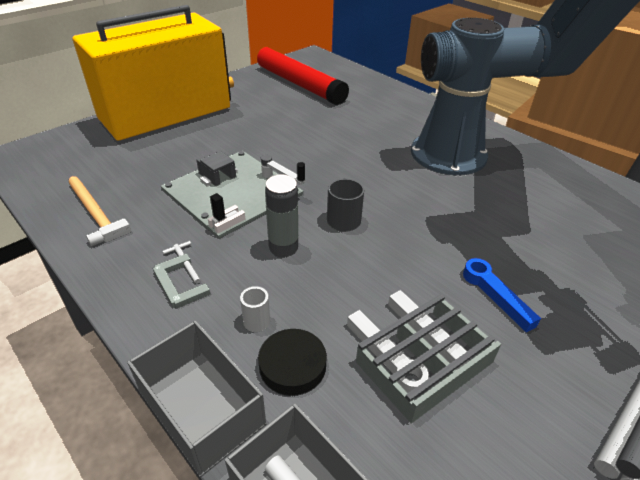

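The top view shows the eyed steel link in the rack's upper bay: eye at about (197,217), plain end at (260,223). The offcut lies in the lower bay, ending at (253,261). The blue look-alike is at (195,328), outside the rack. The jig is at (455,252) and its tunnel opens to the image's left (world +y). Next: an enlarged crop to confirm this and to read the edges.

Run:
```python
from h import *
im=cv2.imread("pics/top0.png")
a=cv2.resize(im[180:285,155:275],None,fx=3.3,fy=5*.66,interpolation=cv2.INTER_CUBIC)
b=cv2.resize(im[195:309,396:516],None,fx=3.3,fy=3.3,interpolation=cv2.INTER_CUBIC)
o=np.zeros((max(a.shape[0],b.shape[0]),a.shape[1]+b.shape[1],3),np.uint8);o[:a.shape[0],:a.shape[1]]=a;o[:b.shape[0],a.shape[1]:]=b
cv2.imwrite("pics/crop1.png",o);print(o.shape)
g=cv2.cvtColor(im,cv2.COLOR_BGR2GRAY)
c=read_camera("top")
# bright blob of the shank end
m=(g>200).astype(np.uint8);n,l,st,ce=cv2.connectedComponentsWithStats(m)
for i in range(1,n):
    x,y,w,h,A=st[i]
    if A>60 and 150<x<520 and 180<y<310:
        pts=np.argwhere(l==i)[:,::-1].astype(np.float32); print(ce[i].round(1),A,cv2.boxPoints(cv2.minAreaRect(pts)).round(1).tolist())
# jig plate mask: greenish gray
hsv=cv2.cvtColor(im,cv2.COLOR_BGR2HSV); print("plate",im[230,440],"table",im[320,540])
p=im[230,440].astype(int); m=(np.abs(im.astype(int)-p).max(2)<14).astype(np.uint8)
m[:, :390]=0;m[:190]=0;m[315:]=0;m[:,520:]=0
pts=np.argwhere(cv2.morphologyEx(m,cv2.MORPH_OPEN,np.ones((3,3))))[:,::-1].astype(np.float32)
r=cv2.minAreaRect(pts);bx=cv2.boxPoints(r);print(r,bx.tolist());W=np.array([px2w(c,u,v,.012) for u,v in bx]);print(W.round(4),[np.linalg.norm(W[i]-W[i-1]).round(4) for i in range(4)])
```

```text
(376, 792, 3)
[407.8 216.5] 100 [[405.29998779296875, 202.0], [409.0, 201.89999389648438], [410.29998779296875, 230.0], [406.6000061035156, 230.1999969482422]]
[204.3 216.7] 70 [[199.6999969482422, 225.0], [202.0, 208.0], [208.8000030517578, 208.89999389648438], [206.60000610351562, 225.89999389648438]]
[418.1 220.2] 85 [[411.0, 211.0], [420.0, 211.0], [420.0, 230.0], [411.0, 230.0]]
[361.8 224.9] 519 [[349.0, 237.0], [349.0, 213.0], [375.0, 213.0], [375.0, 237.0]]
[219.6 218.4] 75 [[216.0, 214.0], [224.0, 214.0], [224.0, 223.0], [216.0, 223.0]]
[244.6 221.4] 284 [[230.5, 224.89999389648438], [231.60000610351562, 214.8000030517578], [259.0, 217.89999389648438], [257.8999938964844, 228.0]]
[182.5 251.5] 74 [[178.0, 255.8000030517578], [180.0, 245.8000030517578], [187.0, 247.1999969482422], [185.0, 257.20001220703125]]
[198.4 253.8] 76 [[193.8000030517578, 258.20001220703125], [195.8000030517578, 247.8000030517578], [202.8000030517578, 249.1999969482422], [200.6999969482422, 259.5]]
[213.8 255.9] 80 [[209.39999389648438, 260.5], [210.8000030517578, 250.3000030517578], [218.199996948242
[... 170 characters left out ...]
, 255.6999969482422], [249.8000030517578, 266.1000061035156]]
[429.8 291.8] 254 [[410.5, 290.0], [448.6000061035156, 286.79998779296875], [449.1000061035156, 293.5], [411.1000061035156, 296.70001220703125]]
plate [166 172 162] table [119 117 115]
((454.35675048828125, 252.27474975585938), (99.27276611328125, 99.77239227294922), 87.79740142822266) [[402.5997314453125, 204.59231567382812], [502.29840087890625, 200.75775146484375], [506.11376953125, 299.9571838378906], [406.41510009765625, 303.791748046875]]
[[ 0.6707 -0.1206  0.012 ]
 [ 0.6808 -0.3743  0.012 ]
 [ 0.4305 -0.3686  0.012 ]
 [ 0.4218 -0.123   0.012 ]] [np.float64(0.2488), np.float64(0.2539), np.float64(0.2504), np.float64(0.2457)]
```

View pics/crop1.png

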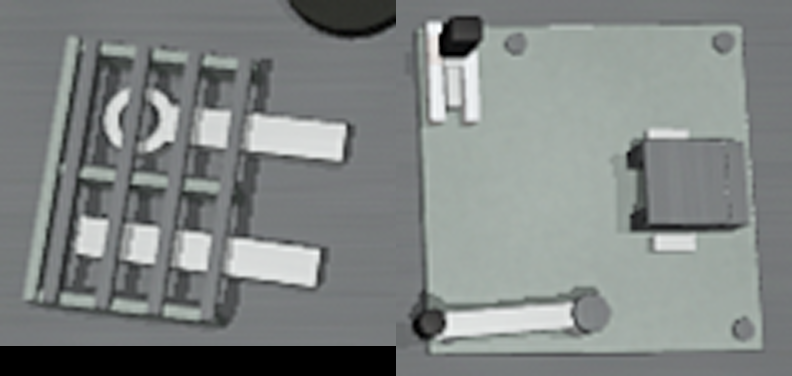

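Run:
```python
from h import *
c=read_camera("top"); im=cv2.imread("pics/top0.png")
p=im[230,440].astype(int); m=(np.abs(im.astype(int)-p).max(2)<16)
def fit(pts): 
    W=np.array([px2w(c,u,v,.012) for u,v in pts])[:,:2]
    for _ in range(3):
        vx,vy,x,y=cv2.fitLine(W.astype(np.float32),cv2.DIST_HUBER,0,.001,.001).ravel(); d=abs((W[:,0]-x)*vy-(W[:,1]-y)*vx); W=W[d<max(.002,1.5*np.median(d))]
    return np.array([vx,vy]),np.array([x,y]),len(W)
E={}
rows=range(225,285);cols=range(425,490)
E['+y']=fit([(395+np.argmax(m[r,395:520])-.5,r) for r in range(235,284)])
E['-y']=fit([(519-np.argmax(m[r,395:520][::-1])+.5,r) for r in range(215,290)])
E['+x']=fit([(q,190+np.argmax(m[190:315,q])-.5) for q in cols])
E['-x']=fit([(q,314-np.argmax(m[190:315,q][::-1])+.5) for q in range(465,500)])
for k,(v,o,n) in E.items(): 
    a=np.degrees(np.arctan2(v[1],v[0])); print(k,a.round(2),o.round(4),n)
def inter(A,B): t=np.linalg.solve(np.c_[A[0],-B[0]],B[1]-A[1]); return A[1]+t[0]*A[0]
C={a+b:inter(E[a],E[b]) for a in('+x','-x') for b in('+y','-y')}
for k in C: print(k,C[k].round(4))
X=(C['+x+y']+C['+x-y'])/2-(C['-x+y']+C['-x-y'])/2; Y=(C['+x+y']+C['-x+y'])/2-(C['+x-y']+C['-x-y'])/2
yaw=(np.arctan2(X[1],X[0])+np.arctan2(-Y[0],Y[1]))/2
mid=sum(C.values())/4; Rz=R.from_euler('z',yaw).as_matrix()[:2,:2]
o=mid-Rz@np.array([.005,-.010]); print("size",np.linalg.norm(X),np.linalg.norm(Y),"yaw",np.degrees(yaw),"jig",o)
for n,q in dict(nest=(0,5),pivot=(-95,5)).items(): print(n,o+Rz@np.array(q)/1e3)
print("grip px",px2w(c,*[396+(462-396)/3.3,195+22/3.3],.094),"finger top",px2w(c,396+(429-396)/3.3,195+320/3.3,.1),"pivot",px2w(c,396+(590-396)/3.3,195+312/3.3,.06))
e=px2w(c,258.9,223,.028); e0=px2w(c,231,219.9,.028); eye=px2w(c,196.8,216.4,.028); print("end",e,"shank",e0,"eye",eye, np.linalg.norm(e-eye),"yaw", np.degrees(np.arctan2(*(e-e0)[[1,0]])),np.degrees(np.arctan2(*(e-eye)[[1,0]])))
```

```text
+y 0.71 [ 0.5324 -0.1219] 49
-y 0.32 [ 0.5862 -0.3688] 59
+x -88.82 [ 0.6757 -0.2755] 65
-x 89.84 [ 0.4293 -0.3091] 35
+x+y [ 0.6725 -0.1202]
+x-y [ 0.6776 -0.3683]
-x+y [ 0.4298 -0.1232]
-x-y [ 0.4292 -0.3697]
size 0.24556383 0.24735263 yaw 0.5119203 jig [ 0.54719164 -0.23537681]
nest [ 0.54714696 -0.23037701]
pivot [ 0.45215076 -0.23122579]
grip px [ 0.65790074 -0.13996729  0.094     ] finger top [ 0.44352566 -0.1090505   0.1       ] pivot [ 0.4522164  -0.23146405  0.06      ]
end [0.61992568 0.2383102  0.028     ] shank [0.62772568 0.30705277 0.028     ] eye [0.63653074 0.3912917  0.028     ] 0.15388004340796077 yaw -96.47348178450824 -96.19479677838792
```

The crop confirms it. The steel part with the eye at crop (138,120) is the target. The plain bar below it is the offcut and the blue part is the look-alike. The jig measures about 246 mm square with 0.5° yaw, and its pivot is seen within 1 mm of where it should be. First I turn the tool.

```bash
cat >> h.py <<'E'
def go(x,y,z,zang):
    "remaining shift (shares) and turn (shares) in tool axes"
    s=state(); M=R.from_rotvec(s["orientation"]).as_matrix(); a=np.radians(zang)
    zt=np.array([np.cos(a),np.sin(a),0]);xt=np.array([0,0,-1.]);T=np.c_[xt,np.cross(zt,xt),zt]
    print("t",round(s["time"],2),"pos",np.round(s["position"],4),"F",np.round(s["force"],1),"w",round(s["gripper_width"]*87,1),"lin",(M.T@(np.array([x,y,z])-s["position"])/.05).round(2),"tw",(R.from_matrix(M.T@T).as_rotvec()/.15).round(2))
E
python3 -m handwheel '{"twist":[[1,0,0],[1,0,0],[1,0,0],[1,0,0],[1,0,0],[1,0,0],[1,0,0],[1,0,0]],"linear":[[0,0,0],[0,0,0],[0,0,0],[0,0,0],[0,0,0],[0,0,0],[0,0,0],[0,0,0]],"claw":[1,1,1,1,1,1,1,1]}'
python3 -c "
from h import *
go(.6222,.264,.13,-6.3)"
```

```text
time: 2.4
position: [0.2269, 0.5823, 0.2445]
orientation: [0.005, 1.571, -0.006]
force: [0.1, -0.1, 0.1]
gripper_width: 0.996
t 2.4 pos [0.2269 0.5823 0.2445] F [ 0.1 -0.1  0.1] w 86.7 lin [ 2.29 -6.31  7.95] tw [ 0.69 -0.    0.  ]
```

```bash
python3 -m handwheel '{"twist":[[0.69,0,0],[0,0,0],[0,0,0],[0,0,0],[0,0,0],[0,0,0],[0,0,0],[0,0,0]],"linear":[[0,0,0],[0,-0.5,0.78],[0,-0.5,0.78],[0,-0.5,0.78],[0,-0.5,0.78],[0,-0.5,0.78],[0,-0.5,0.78],[0,-0.5,0.78]],"claw":[1,1,1,1,1,1,1,1]}'
python3 -c "
from h import *
go(.6222,.264,.13,-6.3)"
```

```text
time: 3.2
position: [0.4816, 0.3761, 0.2447]
orientation: [0.086, 1.569, -0.079]
force: [0.2, 0.0, 0.6]
gripper_width: 0.997
t 3.2 pos [0.4816 0.3761 0.2447] F [0.2 0.  0.6] w 86.7 lin [ 2.29 -1.95  3.03] tw [ 0.03  0.   -0.03]
```

```bash
python3 -m handwheel '{"twist":[[0,0,0],[0,0,0],[0,0,0],[0,0,0],[0,0,0],[0,0,0],[0,0,0]],"linear":[[0,-0.49,0.76],[0,-0.49,0.76],[0,-0.49,0.76],[0,-0.49,0.76],[0.8,0,0],[0.8,0,0],[0.7,0,0]],"claw":[1,1,1,1,1,1,1]}'
python3 - <<'E'
from h import *
go(.6222,.264,.026,-6.3)
c=snap("top","top1.png")
print(w2px(c,(.6222,.264,.028)))
E
```

```text
time: 3.9
position: [0.643, 0.2517, 0.1344]
orientation: [0.098, 1.544, -0.083]
force: [-0.2, 0.2, -0.3]
gripper_width: 0.996
t 3.9 pos [0.643  0.2517 0.1344] F [-0.2  0.2 -0.3] w 86.7 lin [ 2.16  0.17 -0.49] tw [-0.04  0.16 -0.07]
[248.46752657 222.09597862]
```

```bash
python3 -m handwheel '{"twist":[[-0.04,0.16,-0.07],[0,0,0],[0,0,0],[0,0,0]],"linear":[[0,0.17,-0.45],[0.5,0,0],[0.5,0,0],[0,0,0]],"claw":[1,1,1,1]}'
python3 - <<'E'
from h import *
go(.6222,.264,.026,-6.3)
E
```

```text
time: 4.35
position: [0.6121, 0.2652, 0.0788]
orientation: [0.082, 1.587, -0.088]
force: [-1.5, -0.2, -0.1]
gripper_width: 0.998
t 4.35 pos [0.6121 0.2652 0.0788] F [-1.5 -0.2 -0.1] w 86.9 lin [1.05 0.   0.22] tw [ 0.01 -0.12  0.03]
```

```bash
python3 -m handwheel '{"twist":[[0,-0.1,0.03],[0,0,0],[0,0,0],[0,0,0],[0,0,0]],"linear":[[0,0,0.15],[0,0,0],[0.3,0,0],[0.3,0,0],[0,0,0]],"claw":[1,1,1,1,1]}'
python3 - <<'E'
from h import *
go(.6222,.264,.026,-6.3)
E
```

```text
time: 4.85
position: [0.6229, 0.2679, 0.0552]
orientation: [0.086, 1.56, -0.079]
force: [-0.8, -0.5, -0.8]
gripper_width: 1.001
t 4.85 pos [0.6229 0.2679 0.0552] F [-0.8 -0.5 -0.8] w 87.1 lin [ 0.58 -0.08 -0.01] tw [ 0.03  0.06 -0.03]
```

```bash
python3 -m handwheel '{"twist":[[0.03,0.05,-0.03],[0,0,0],[0,0,0],[0,0,0]],"linear":[[0.2,-0.08,0],[0.3,0,0],[0.08,0,0],[0,0,0]],"claw":[1,1,1,1]}'
python3 - <<'E'
from h import *
go(.6222,.264,.026,-6.3)
E
```

```text
time: 5.25
position: [0.6224, 0.263, 0.0225]
orientation: [0.087, 1.569, -0.088]
force: [-0.9, 0.6, 6.8]
gripper_width: 0.998
t 5.25 pos [0.6224 0.263  0.0225] F [-0.9  0.6  6.8] w 86.8 lin [-0.07  0.02 -0.01] tw [-0.01 -0.    0.  ]
```

```bash
python3 -m handwheel '{"twist":[[0,0,0],[0,0,0],[0,0,0],[0,0,0],[0,0,0],[0,0,0],[0,0,0]],"linear":[[-0.08,0,0],[0,0,0],[0,0,0],[0,0,0],[0,0,0],[0,0,0],[0,0,0]],"claw":[1,1,0,0,0,0,0]}'
python3 - <<'E'
from h import *
go(.6222,.264,.026,-6.3)
E
```

```text
time: 5.95
position: [0.6231, 0.2632, 0.028]
orientation: [0.087, 1.568, -0.087]
force: [0.2, -0.2, -0.6]
gripper_width: 0.631
t 5.95 pos [0.6231 0.2632 0.028 ] F [ 0.2 -0.2 -0.6] w 54.9 lin [ 0.04  0.01 -0.02] tw [-0.01  0.01 -0.  ]
```

```bash
python3 -m handwheel '{"twist":[[0,0,0],[0,0,0],[0,0,0],[0,0,0],[0,0,0],[0,0,0],[0,0,0]],"linear":[[0,0,0],[0,0,0],[0,0,0],[0,0,0],[0,0,0],[0,-0.2,0],[0,-0.3,0]],"claw":[0,0,0,0,0,0,0]}'
python3 - <<'E'
from h import *
go(.607,.125,.028,-6.3)
E
```

```text
time: 6.65
position: [0.6208, 0.2401, 0.028]
orientation: [0.088, 1.565, -0.084]
force: [0.3, 2.0, -0.3]
gripper_width: 0.318
t 6.65 pos [0.6208 0.2401 0.028 ] F [ 0.3  2.  -0.3] w 27.6 lin [-0.01 -2.32 -0.02] tw [ 0.    0.02 -0.02]
```

Gripped at 28 mm. Now the pull.

```bash
python3 -m handwheel '{"twist":[[0,0,0],[0,0,0],[0,0,0],[0,0,0],[0,0,0],[0,0,0],[0,0,0]],"linear":[[0,-0.4,0],[0,-0.4,0],[0,-0.4,0],[0,-0.4,0],[0,-0.4,0],[0,-0.4,0],[0,0,0]],"claw":[0,0,0,0,0,0,0]}'
python3 - <<'E'
from h import *
go(.607,.125,.028,-6.3)
c=snap("top","top2.png")
im=c["color"][150:310,160:400,::-1]; cv2.imwrite("pics/top2c.png",cv2.resize(im,None,fx=3,fy=3))
for n in("top",): print([(np.round(r["position"],3).tolist(),r["conf"]) for r in recognise(n,"link_eye")[:3]])
E
```

```text
time: 7.35
position: [0.604, 0.1101, 0.028]
orientation: [0.09, 1.568, -0.085]
force: [0.4, -1.4, -2.0]
gripper_width: 0.319
t 7.35 pos [0.604  0.1101 0.028 ] F [ 0.4 -1.4 -2. ] w 27.7 lin [0.   0.3  0.03] tw [-0.01  0.   -0.02]
[([0.444, -0.179, 0.057], 0.58), ([0.626, 0.228, 0.032], 0.54), ([0.383, 0.445, 0.027], 0.49)]
```

View pics/top2c.png

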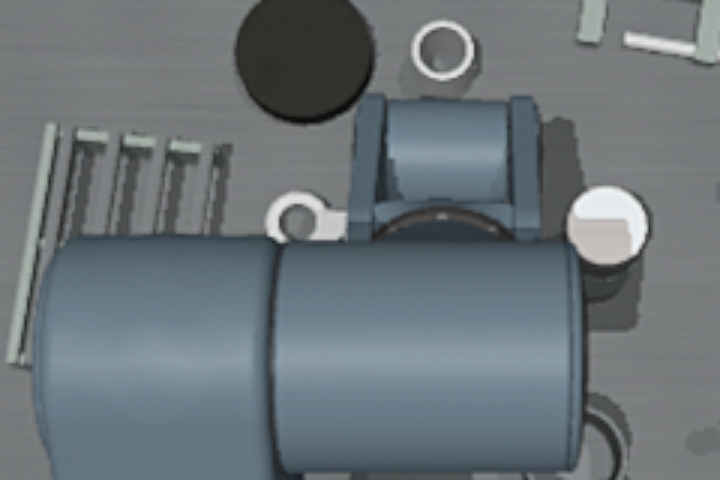

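The eye sits at crop (297,218), clear of the rack's front edge at crop x≈230, and nothing else has moved. I release and regrip nearer the middle.

```bash
python3 -m handwheel '{"twist":[[0,0,0],[0,0,0],[0,0,0],[0,0,0],[0,0,0],[0,0,0],[0,0,0],[0,0,0]],"linear":[[0,0,0],[0,0,0],[0,0,0],[0,0,0],[0,0.37,0],[0,0.37,0],[0,0.37,0],[0,0,0]],"claw":[1,1,1,1,1,1,1,1]}'
python3 -m handwheel '{"twist":[[0,0,0],[0,0,0],[0,0,0],[0,0,0],[0,0,0],[0,0,0],[0,0,0],[0,0,0]],"linear":[[0,0,0],[0,0,0],[0,0,0],[0,0,0],[0,0,0],[0,0,0],[0,0,0],[0,0,0]],"claw":[0,0,0,0,0,0,0,0]}'
python3 - <<'E'
from h import *
go(.610,.166,.028,-6.3)
E
```

```text
time: 8.25
position: [0.6105, 0.1729, 0.0284]
orientation: [0.088, 1.567, -0.08]
force: [-0.6, -0.1, -0.9]
gripper_width: 0.95
time: 9.05
position: [0.61, 0.1702, 0.0282]
orientation: [0.089, 1.568, -0.082]
force: [-0.9, -0.4, -0.4]
gripper_width: 0.359
t 9.05 pos [0.61   0.1702 0.0282] F [-0.9 -0.4 -0.4] w 31.2 lin [ 0.   -0.08  0.01] tw [ 0.01  0.   -0.03]
```

```bash
python3 -m handwheel '{"twist":[[0,0,0],[0,0,0],[0,0,0],[0,0,0],[0,0,0],[0,0,0],[0,0,0],[0,0,0]],"linear":[[0,0,0],[0,0,0],[-0.3,0,0],[-0.8,0,0],[-0.8,0,0],[-0.8,0,0],[-0.8,0,0],[-0.8,0,0]],"claw":[0,0,0,0,0,0,0,0]}'
python3 - <<'E'
from h import *
go(.547,-.183,.25,0.5)
E
```

```text
time: 9.85
position: [0.6008, 0.1686, 0.2412]
orientation: [0.084, 1.6, -0.086]
force: [0.6, -0.9, -5.6]
gripper_width: 0.32
t 9.85 pos [0.6008 0.1686 0.2412] F [ 0.6 -0.9 -5.6] w 27.8 lin [-0.15 -7.11 -0.32] tw [-0.78 -0.21  0.01]
```

```bash
python3 -m handwheel '{"twist":[[-0.4,-0.2,0],[-0.38,0,0],[0,0,0],[0,0,0],[0,0,0],[0,0,0],[0,0,0],[0,0,0]],"linear":[[-0.2,0,0],[-0.2,0,0],[0,-0.5,-0.06],[0,-0.8,-0.1],[0,-0.8,-0.1],[0,-0.8,-0.1],[0,-0.8,-0.1],[0,-0.8,-0.1]],"claw":[0,0,0,0,0,0,0,0]}'
python3 - <<'E'
from h import *
go(.547,-.183,.25,0.5)
E
```

```text
time: 10.65
position: [0.5707, -0.0555, 0.2715]
orientation: [-0.019, 1.567, 0.023]
force: [0.8, -0.6, -4.0]
gripper_width: 0.322
t 10.65 pos [ 0.5707 -0.0555  0.2715] F [ 0.8 -0.6 -4. ] w 28.0 lin [ 0.42 -2.54 -0.54] tw [ 0.12  0.03 -0.02]
```

```bash
python3 -m handwheel '{"twist":[[0.1,0,0],[0,0,0],[0,0,0],[0,0,0],[0,0,0],[0,0,0]],"linear":[[0,-0.7,-0.15],[0,-0.7,-0.15],[0,-0.6,-0.15],[0,-0.4,-0.05],[0,0,0],[0,0,0]],"claw":[0,0,0,0,0,0]}'
python3 - <<'E'
from h import *
go(.547,-.183,.08,0.5)
c=snap("top","top3.png"); s=snap("scene","scene3.png")
cv2.imwrite("pics/sc3.png",np.hstack([cv2.resize(c["color"][170:330,340:540,::-1],(400,320)),cv2.resize(s["color"][120:280,140:340,::-1],(400,320))]))
E
```

```text
time: 11.25
position: [0.5384, -0.1834, 0.2705]
orientation: [0.002, 1.577, 0.007]
force: [-0.4, -0.5, -5.2]
gripper_width: 0.318
t 11.25 pos [ 0.5384 -0.1834  0.2705] F [-0.4 -0.5 -5.2] w 27.7 lin [ 3.81 -0.01  0.2 ] tw [-0.03 -0.04 -0.04]
```

View pics/sc3.png

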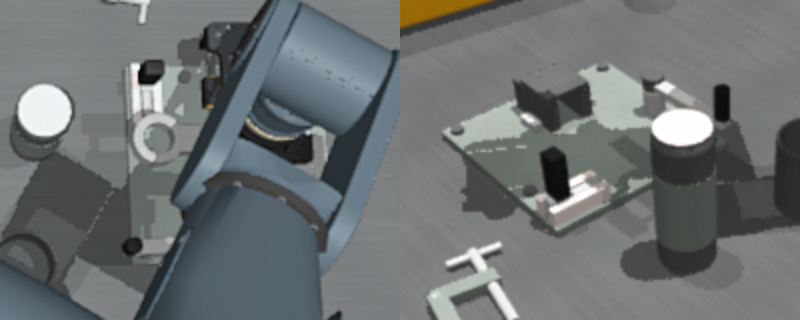

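The gripped link's eye shows at crop (156,137), i.e. top pixel (418,238). The jig is untouched. I descend while measuring the eye offset.

```bash
python3 -m handwheel '{"twist":[[-0.03,-0.04,-0.04],[0,0,0],[0,0,0],[0,0,0],[0,0,0],[0,0,0],[0,0,0]],"linear":[[0,0,0.17],[0.6,0,0],[0.8,0,0],[0.8,0,0],[0.8,0,0],[0.5,0,0],[0,0,0]],"claw":[0,0,0,0,0,0,0]}'
python3 - <<'E'
from h import *
go(.547,-.183,.042,0.5)
c=snap("top","top4.png"); print("before",px2w(c,418,238.5,.27))
cv2.imwrite("pics/t4.png",cv2.resize(c["color"][190:310,390:520,::-1],None,fx=5,fy=5,interpolation=cv2.INTER_CUBIC))
print([(np.round(r["position"],3).tolist(),r["conf"],w2px(c,r["position"])) for r in recognise("top","link_eye")[:3]])
E
```

```text
time: 12.05
position: [0.5585, -0.177, 0.0939]
orientation: [-0.022, 1.556, 0.012]
force: [-1.3, 1.0, -5.2]
gripper_width: 0.321
t 12.05 pos [ 0.5585 -0.177   0.0939] F [-1.3  1.  -5.2] w 27.9 lin [ 1.04 -0.11 -0.25] tw [0.09 0.1  0.04]
before [ 0.53757202 -0.1098031   0.27      ]
[([0.363, 0.376, 0.026], 0.86, array([198.75448032, 329.00434709]))]
```

View pics/t4.png

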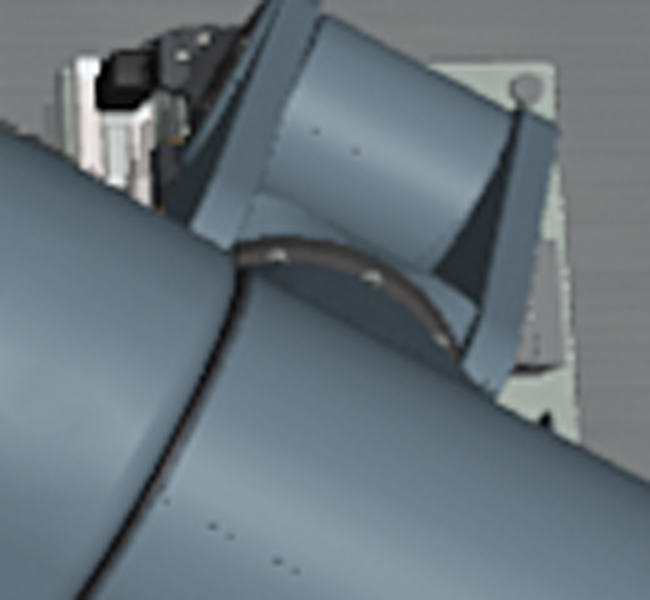

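```bash
python3 -m handwheel '{"twist":[[0.09,0.1,0.04],[0,0,0],[0,0,0]],"linear":[[0,-0.18,-0.22],[0,0,0],[0,0,0]],"claw":[0,0,0]}'
python3 - <<'E'
from h import *
go(.547,-.186,.042,0.5)
E
```

```text
time: 12.45
position: [0.5526, -0.1894, 0.1022]
orientation: [-0.014, 1.557, 0.0]
force: [-0.0, 0.3, -4.7]
gripper_width: 0.319
t 12.45 pos [ 0.5526 -0.1894  0.1022] F [-0.   0.3 -4.7] w 27.8 lin [ 1.2   0.08 -0.13] tw [0.   0.09 0.06]
```

```bash
python3 -m handwheel '{"twist":[[0,0.08,0.05],[0,0,0],[0,0,0],[0,0,0],[0,0,0],[0,0,0]],"linear":[[0.1,0.08,-0.1],[0.3,0,0],[0.3,0,0],[0.2,0,0],[0,0,0],[0,0,0]],"claw":[0,0,0,0,0,0]}'
python3 - <<'E'
from h import *
go(.547,-.186,.042,0.5)
E
```

```text
time: 13.05
position: [0.5485, -0.1864, 0.0578]
orientation: [-0.008, 1.566, 0.004]
force: [0.2, -0.0, -5.7]
gripper_width: 0.318
t 13.05 pos [ 0.5485 -0.1864  0.0578] F [ 0.2 -0.  -5.7] w 27.6 lin [ 0.32  0.01 -0.03] tw [-0.01  0.03  0.02]
```

```bash
python3 -m handwheel '{"twist":[[-0.01,0.03,0.02],[0,0,0],[0,0,0],[0,0,0],[0,0,0],[0,0,0],[0,0,0]],"linear":[[0.15,0,-0.02],[0.15,0,0],[0,0,0],[0,-0.2,0],[0,-0.2,0],[0,0,0],[0,0,0]],"claw":[0,0,0,0,0,0,0]}'
python3 - <<'E'
from h import *
go(.547,-.2515,.041,0.5)
E
```

```text
time: 13.75
position: [0.5489, -0.2094, 0.0425]
orientation: [-0.008, 1.568, 0.006]
force: [-0.1, -0.1, -5.7]
gripper_width: 0.321
t 13.75 pos [ 0.5489 -0.2094  0.0425] F [-0.1 -0.1 -5.7] w 27.9 lin [ 0.03 -0.84 -0.05] tw [0.   0.02 0.01]
```

```bash
python3 -m handwheel '{"twist":[[0,0.02,0],[0,0,0],[0,0,0],[0,0,0],[0,0,0],[0,0,0]],"linear":[[0.02,-0.1,-0.03],[0,-0.2,0],[0,-0.2,0],[0,-0.15,0],[0,0,0],[0,0,0]],"claw":[0,0,0,0,0,0]}'
python3 - <<'E'
from h import *
go(.547,-.2515,.040,0.5)
E
```

```text
time: 14.35
position: [0.5477, -0.2458, 0.042]
orientation: [-0.008, 1.57, 0.004]
force: [-1.1, -0.1, -5.4]
gripper_width: 0.319
t 14.35 pos [ 0.5477 -0.2458  0.042 ] F [-1.1 -0.1 -5.4] w 27.7 lin [ 0.04 -0.11 -0.02] tw [-0.01  0.    0.01]
```

Entering freely. Now I lower it onto the plate and push in small steps until the stop is felt.

```bash
python3 -m handwheel '{"twist":[[0,0,0],[0,0,0],[0,0,0],[0,0,0]],"linear":[[0.04,-0.06,0],[0,-0.08,0],[0,0,0],[0,0,0]],"claw":[0,0,0,0]}'
python3 -m handwheel '{"twist":[[0,0,0],[0,0,0],[0,0,0]],"linear":[[0,-0.08,0],[0,-0.08,0],[0,0,0]],"claw":[0,0,0]}'
python3 - <<'E'
from h import *
go(.547,-.2515,.040,0.5)
E
```

```text
time: 14.75
position: [0.5477, -0.2521, 0.0404]
orientation: [-0.007, 1.571, 0.006]
force: [1.1, 1.3, -3.6]
gripper_width: 0.323
time: 15.05
position: [0.5475, -0.2535, 0.0404]
orientation: [0.003, 1.573, 0.013]
force: [0.3, -1.6, -3.9]
gripper_width: 0.32
t 15.05 pos [ 0.5475 -0.2535  0.0404] F [ 0.3 -1.6 -3.9] w 27.8 lin [ 0.01  0.04 -0.01] tw [-0.01 -0.01 -0.07]
```

```bash
python3 -m handwheel '{"twist":[[0,0,0],[0,0,0],[0,0,0]],"linear":[[0,-0.12,0],[0,-0.12,0],[0,-0.12,0]],"claw":[0,0,0]}'
python3 - <<'E'
from h import *
go(.547,-.2515,.040,0.5)
E
```

```text
time: 15.35
position: [0.5469, -0.2551, 0.0402]
orientation: [0.03, 1.577, 0.031]
force: [5.0, 17.8, 2.8]
gripper_width: 0.321
t 15.35 pos [ 0.5469 -0.2551  0.0402] F [ 5.  17.8  2.8] w 27.9 lin [0.01 0.07 0.  ] tw [-0.05 -0.04 -0.26]
```

```bash
python3 -m handwheel '{"twist":[[0,0,0],[0,0,0],[0,0,0],[0,0,0],[0,0,0]],"linear":[[0,0,0],[0,0,0],[0,0,0],[0,0,0],[0,0,0]],"claw":[0.32,0.6,0.7,0.7,0.7]}'
python3 -m handwheel '{"twist":[[0,-0.03,0.1],[0,0,0],[0,0,0],[0,0,0],[0,0,0],[0,0,0],[0,0,0],[0,0,0]],"linear":[[0,0,0],[-0.3,0,0],[-0.6,0,0],[-0.6,0,0],[-0.6,0,0],[-0.6,0,0],[0,0,0],[0,0,0]],"claw":[0.7,0.7,0.7,0.7,0.7,0.7,0.7,0.7]}'
python3 - <<'E'
from h import *
go(.658,-.14,.19,90.5)
c=snap("scene","scene5.png"); cv2.imwrite("pics/s5.png",cv2.resize(c["color"][120:280,140:340,::-1],None,fx=4,fy=3.5)[:, :800])
E
```

```text
time: 15.85
position: [0.5488, -0.2576, 0.0419]
orientation: [0.025, 1.573, 0.028]
force: [-0.2, -0.4, -0.0]
gripper_width: 0.594
time: 16.65
position: [0.548, -0.2675, 0.1873]
orientation: [0.039, 1.566, 0.037]
force: [-0.2, 0.4, 0.7]
gripper_width: 0.7
t 16.65 pos [ 0.548  -0.2675  0.1873] F [-0.2  0.4  0.7] w 60.9 lin [0.08 2.55 2.2 ] tw [-10.54   0.28  -0.23]
```

View pics/s5.png

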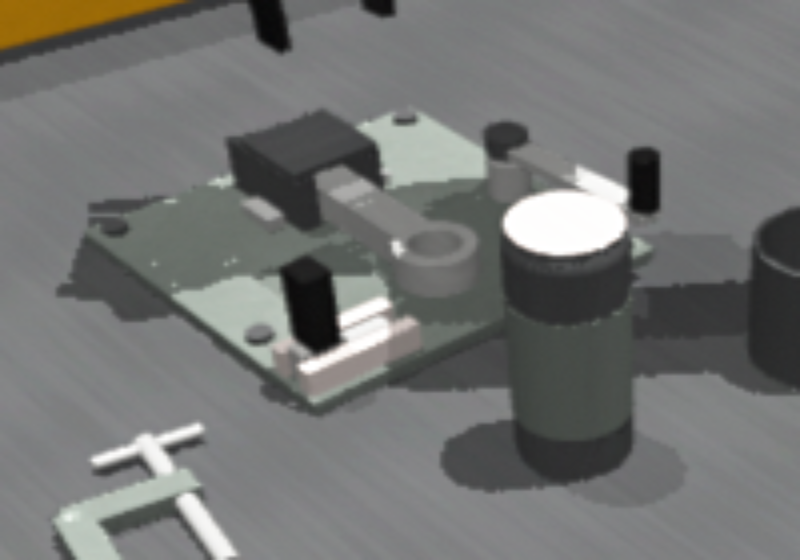

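The link lies under the bridge, with its eye outside at crop (437,242). The latch is still open, grip at crop (310,300), and so is the finger. I keep the jaws along x, which suits the 20 mm side of the latch grip.

```bash
python3 -m handwheel '{"twist":[[0.1,0.05,0.25],[0,0,0],[0,0,0],[0,0,0],[0,0,0],[0,0,0],[0,0,0]],"linear":[[0,0,0],[0,0.6,0.5],[0,0.6,0.5],[0,0.6,0.5],[0,0.6,0.5],[0,0,0],[0,0,0]],"claw":[0.7,0.7,0.7,0.7,0.7,0.7,0.7]}'
python3 - <<'E'
from h import *
go(.658,-.141,.13,0.5)
c=read_camera("scene"); print("eye",px2w(c,249.2,189.1,.040))
E
```

```text
time: 17.4
position: [0.6488, -0.1456, 0.1885]
orientation: [0.091, 1.587, 0.057]
force: [0.0, 0.5, 0.7]
gripper_width: 0.699
t 17.4 pos [ 0.6488 -0.1456  0.1885] F [0.  0.5 0.7] w 60.8 lin [ 1.17 -0.01  0.2 ] tw [-0.2  -0.12 -0.63]
eye [ 0.54674957 -0.17895971  0.04      ]
```

```bash
python3 -m handwheel '{"twist":[[-0.2,-0.1,-0.6],[0,0,0],[0,0,0],[0,0,0],[0,0,0]],"linear":[[0,0,0.1],[0,0,0.1],[0.4,0,0],[0.4,0,0],[0,0,0]],"claw":[0.7,0.7,0.7,0.7,0.7]}'
python3 - <<'E'
from h import *
go(.658,-.141,.075,0.5)
E
```

```text
time: 17.95
position: [0.6553, -0.1513, 0.1457]
orientation: [0.006, 1.578, 0.006]
force: [-0.3, 1.0, -0.6]
gripper_width: 0.702
t 17.95 pos [ 0.6553 -0.1513  0.1457] F [-0.3  1.  -0.6] w 61.1 lin [1.41 0.2  0.06] tw [-0.06 -0.05 -0.05]
```

```bash
python3 -m handwheel '{"twist":[[-0.05,-0.05,-0.05],[0,0,0],[0,0,0],[0,0,0],[0,0,0]],"linear":[[0.1,0.2,0.06],[0,0,0],[0.3,0,0],[0.2,0,0],[0,0,0]],"claw":[0.7,0.7,0.7,0.7,0.7]}'
python3 - <<'E'
from h import *
go(.658,-.141,.075,0.5)
E
```

```text
time: 18.45
position: [0.6591, -0.1433, 0.1157]
orientation: [-0.004, 1.567, 0.003]
force: [0.5, -0.5, -0.2]
gripper_width: 0.702
t 18.45 pos [ 0.6591 -0.1433  0.1157] F [ 0.5 -0.5 -0.2] w 61.1 lin [ 0.81  0.05 -0.03] tw [-0.03  0.02  0.  ]
```

```bash
python3 -m handwheel '{"twist":[[0,0,0],[0,0,0],[0,0,0],[0,0,0],[0,0,0],[0,0,0],[0,0,0],[0,0,0]],"linear":[[0.3,0.04,-0.02],[0.3,0,0],[0.2,0,0],[0,0,0],[0,0,0],[0,0,0],[0,0,0],[0,0,0]],"claw":[0.7,0.7,0.7,0.7,0,0,0,0]}'
python3 -m handwheel '{"twist":[[0,0,0],[0,0,0],[0,0,0],[0,0,0],[0,0,0]],"linear":[[0,0,0],[0,0,0],[0,0,0],[0,0,-0.1],[0,0,-0.2]],"claw":[0,0,0,0,0]}'
python3 - <<'E'
from h import *
go(.588,-.141,.075,0.5)
E
```

```text
time: 19.25
position: [0.6598, -0.1421, 0.0748]
orientation: [-0.005, 1.564, 0.002]
force: [-0.1, -0.2, -0.1]
gripper_width: 0.421
time: 19.75
position: [0.6452, -0.1423, 0.0752]
orientation: [-0.007, 1.563, 0.003]
force: [3.6, 0.7, -1.2]
gripper_width: 0.227
t 19.75 pos [ 0.6452 -0.1423  0.0752] F [ 3.6  0.7 -1.2] w 19.8 lin [-0.    0.03 -1.14] tw [-0.02  0.05  0.02]
```

Gripped at 20 mm, and it slides at about 3 N. Push it home.

```bash
python3 -m handwheel '{"twist":[[0,0,0],[0,0,0],[0,0,0],[0,0,0],[0,0,0],[0,0,0],[0,0,0]],"linear":[[0,0,-0.2],[0,0,-0.25],[0,0,-0.25],[0,0,-0.2],[0,0,-0.15],[0,0,-0.1],[0,0,-0.1]],"claw":[0,0,0,0,0,0,0]}'
python3 -m handwheel '{"twist":[[0,0,0],[0,0,0],[0,0,0]],"linear":[[0,0,-0.12],[0,0,-0.12],[0,0,-0.12]],"claw":[0,0,0]}'
python3 - <<'E'
from h import *
go(.588,-.141,.075,0.5)
E
```

```text
time: 20.45
position: [0.587, -0.143, 0.0753]
orientation: [-0.004, 1.54, -0.003]
force: [20.1, 5.2, -12.9]
gripper_width: 0.234
time: 20.75
position: [0.587, -0.1431, 0.0751]
orientation: [-0.004, 1.499, -0.011]
force: [18.2, 5.9, -10.0]
gripper_width: 0.253
t 20.75 pos [ 0.587  -0.1431  0.0751] F [ 18.2   5.9 -10. ] w 22.0 lin [0.   0.04 0.02] tw [-0.09  0.48  0.07]
```

The latch stopped at jig x≈39.5 mm, the expected home, with 20 N felt. I release, rise and move over the finger handle.

```bash
python3 -m handwheel '{"twist":[[0,0,0],[0,0,0],[0,0,0],[0,0,0],[-0.05,0.4,0.05],[0,0,0],[0,0,0],[0,0,0]],"linear":[[0,0,0],[0,0,0],[0,0,0],[-0.4,0,0],[-0.6,0,0],[-0.6,0,0],[-0.5,0,0],[0,0,0]],"claw":[0.7,0.7,0.7,0.7,0.7,0.7,0.7,0.7]}'
python3 - <<'E'
from h import *
go(.4435,-.109,.17,0.5)
c=snap("top","top6.png")
for n in("top","scene"):
    if n=="scene": snap(n,"scene6.png")
    for t in("latch_grip","finger_grip"): print(n,t,[(np.round(r["position"],3).tolist(),round(r["conf"],2)) for r in recognise(n,t)[:2]])
E
```

```text
time: 21.55
position: [0.5776, -0.1421, 0.1828]
orientation: [0.0, 1.568, 0.001]
force: [0.6, -0.1, -0.1]
gripper_width: 0.695
t 21.55 pos [ 0.5776 -0.1421  0.1828] F [ 0.6 -0.1 -0.1] w 60.5 lin [ 0.25  0.66 -2.68] tw [-0.06  0.02 -0.  ]
top latch_grip []
top finger_grip [([0.526, -0.333, 0.012], 0.56), ([0.748, 0.12, 0.049], 0.36)]
scene latch_grip [([0.595, -0.134, 0.055], 0.84), ([0.455, -0.159, 0.052], 0.34)]
scene finger_grip [([0.453, -0.156, 0.054], 0.97)]
```

```bash
python3 -m handwheel '{"twist":[[0,0,0],[0,0,0],[0,0,0],[0,0,0],[0,0,0],[0,0,0]],"linear":[[0,0.15,-0.6],[0,0.15,-0.6],[0,0.15,-0.6],[0,0.15,-0.6],[0,0,0],[0,0,0]],"claw":[0.7,0.7,0.7,0.7,0.7,0.7]}'
python3 - <<'E'
from h import *
go(.4435,-.109,.13,0.5)
c=snap("scene","scene7.png"); cv2.imwrite("pics/s7.png",cv2.resize(c["color"][110:270,180:380,::-1],None,fx=4,fy=3.5)[:, :800])
E
```

```text
time: 22.45
position: [0.448, -0.1083, 0.172]
orientation: [0.008, 1.588, 0.008]
force: [0.7, -0.5, -0.0]
gripper_width: 0.698
t 22.45 pos [ 0.448  -0.1083  0.172 ] F [ 0.7 -0.5 -0. ] w 60.7 lin [ 0.84 -0.02 -0.08] tw [-0.06 -0.12 -0.07]
```

View pics/s7.png

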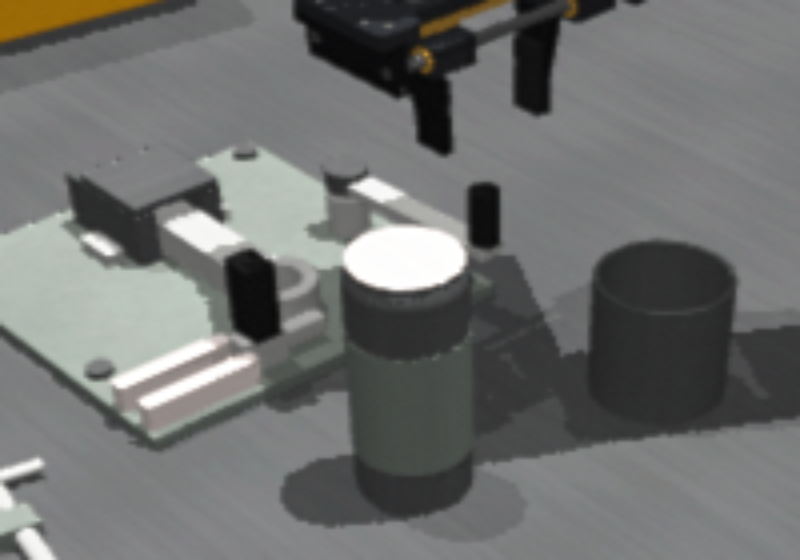

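The latch bar now lies behind the eye, its grip at crop (253,290). The handle is below the open jaws at crop (484,215). Descend onto it.

```bash
python3 -m handwheel '{"twist":[[-0.06,-0.12,-0.07],[0,0,0],[0,0,0],[0,0,0],[0,0,0]],"linear":[[0.2,0,-0.08],[0.4,0,0],[0,0,0],[0,0,0],[0,0,0]],"claw":[0.7,0.7,0.7,0.7,0.7]}'
python3 - <<'E'
from h import *
c=read_camera("scene"); print("handle",px2w(c,301,163.4,.1))
go(.4435,-.109,.086,0.5)
E
```

```text
time: 23.0
position: [0.4496, -0.1106, 0.1411]
orientation: [-0.01, 1.566, 0.006]
force: [-1.0, -0.3, 0.3]
gripper_width: 0.701
handle [ 0.44346819 -0.11199453  0.1       ]
t 23.05 pos [ 0.4498 -0.1107  0.1413] F [ 0.4 -1.1 -1.1] w 61.0 lin [ 1.1   0.04 -0.13] tw [0.01 0.04 0.02]
```

```bash
python3 -m handwheel '{"twist":[[0,0,0],[0,0,0],[0,0,0],[0,0,0],[0,0,0]],"linear":[[0.2,0,-0.13],[0.4,0,0],[0.4,0,0],[0.1,0,0],[0,0,0]],"claw":[0.7,0.7,0.7,0.7,0.7]}'
python3 - <<'E'
from h import *
go(.4435,-.111,.086,0.5)
E
```

```text
time: 23.55
position: [0.4482, -0.1132, 0.0884]
orientation: [-0.015, 1.555, 0.002]
force: [-0.7, -0.0, -0.9]
gripper_width: 0.703
t 23.55 pos [ 0.4482 -0.1132  0.0884] F [-0.7 -0.  -0.9] w 61.2 lin [ 0.05  0.04 -0.1 ] tw [0.01 0.1  0.05]
```

```bash
python3 -m handwheel '{"twist":[[0,0,0],[0,0,0],[0,0,0],[0,0,0],[0,0,0],[0,0,0],[0,0,0]],"linear":[[0.04,0.02,-0.1],[0,0,0],[0,0,0],[0,0,0],[0,0,0],[0,0,0],[0,0,0]],"claw":[0.7,0,0,0,0,0,0]}'
python3 - <<'E'
from h import *
go(.4435,-.111,.086,0.5)
E
```

```text
time: 24.25
position: [0.4447, -0.113, 0.0893]
orientation: [-0.018, 1.55, 0.0]
force: [-1.1, -0.2, -0.6]
gripper_width: 0.24
t 24.25 pos [ 0.4447 -0.113   0.0893] F [-1.1 -0.2 -0.6] w 20.8 lin [ 0.07  0.04 -0.03] tw [0.02 0.14 0.07]
```

```bash
cat >> h.py <<'E'
def arc():
    p=np.array(state()["position"][:2])-[.4522,-.2313]; th=np.degrees(np.arctan2(p[1],p[0])); print("theta",th-.5,"r",np.hypot(*p))
    return th
E
python3 -m handwheel '{"twist":[[0,0,0],[0.5,0,0],[0.9,0,0],[0.9,0,0],[0.9,0,0]],"linear":[[0,0,0],[0,-0.01,0.2],[0,-0.02,0.33],[0,-0.02,0.33],[0,-0.02,0.33]],"claw":[0,0,0,0,0]}'
python3 - <<'E'
from h import *
th=arc(); t2=np.radians(th-40); go(.4522+.12*np.cos(t2),-.2313+.12*np.sin(t2),.087,th-40-94)
E
```

```text
time: 24.75
position: [0.4983, -0.1217, 0.0894]
orientation: [0.377, 1.527, -0.379]
force: [0.4, 1.4, 0.1]
gripper_width: 0.22
theta 66.71240753219612 r 0.1189286856498752
t 24.75 pos [ 0.4983 -0.1217  0.0894] F [0.4 1.4 0.1] w 19.1 lin [ 0.06 -0.41  1.58] tw [ 4.55  0.06 -0.04]
```

Following the arc well (r = 119 mm).

```bash
python3 -m handwheel '{"twist":[[0.9,0,0],[0.9,0,0],[0.9,0,0],[0.9,0,0]],"linear":[[0,-0.02,0.33],[0,-0.02,0.33],[0,-0.02,0.33],[0,-0.02,0.33]],"claw":[0,0,0,0]}'
python3 - <<'E'
from h import *
th=arc(); t2=np.radians(.5); go(.4522+.12*np.cos(t2),-.2313+.12*np.sin(t2),.087,-93.5)
E
```

```text
time: 25.15
position: [0.5502, -0.1625, 0.0893]
orientation: [0.815, 1.403, -0.803]
force: [1.0, 3.2, 0.3]
gripper_width: 0.217
theta 34.58842841120222 r 0.11975090051632212
t 25.15 pos [ 0.5502 -0.1625  0.0893] F [1.  3.2 0.3] w 18.9 lin [ 0.05 -0.31  1.39] tw [ 3.94  0.01 -0.09]
```

```bash
python3 -m handwheel '{"twist":[[0.9,0,0],[0.9,0,0],[0.9,0,0],[0.6,0,0],[0,0,0],[0,0,0]],"linear":[[0,-0.02,0.33],[0,-0.02,0.33],[0,-0.02,0.33],[0,-0.02,0.25],[0,0,0],[0,0,0]],"claw":[0,0,0,0,0,0]}'
python3 - <<'E'
from h import *
th=arc(); t2=np.radians(.5); go(.4522+.12*np.cos(t2),-.2313+.12*np.sin(t2),.087,-93.5)
E
```

```text
time: 25.75
position: [0.5725, -0.222, 0.0893]
orientation: [1.21, 1.202, -1.181]
force: [1.2, 1.6, 2.1]
gripper_width: 0.225
theta 3.914097467085159 r 0.1206285112918858
t 25.75 pos [ 0.5725 -0.222   0.0893] F [1.2 1.6 2.1] w 19.6 lin [ 0.05 -0.01  0.16] tw [ 0.51 -0.02 -0.14]
```

```bash
python3 -m handwheel '{"twist":[[0.3,0,0],[0,0,0],[0,0,0]],"linear":[[0,0,0.18],[0,0,0],[0,0,0]],"claw":[0,0,0]}'
python3 - <<'E'
from h import *
th=arc(); t2=np.radians(.5); go(.4522+.12*np.cos(t2),-.2313+.12*np.sin(t2),.087,-93.5)
E
```

```text
time: 26.05
position: [0.5727, -0.2283, 0.0893]
orientation: [1.242, 1.184, -1.21]
force: [1.5, -0.0, 0.2]
gripper_width: 0.219
theta 0.9386117105718788 r 0.12057608739498034
t 26.05 pos [ 0.5727 -0.2283  0.0893] F [ 1.5 -0.   0.2] w 19.1 lin [ 0.05 -0.01  0.04] tw [ 0.23 -0.04 -0.15]
```

```bash
python3 -m handwheel '{"twist":[[0,0,0],[0,0,0],[0,0,0],[0,0,0],[0,0,0]],"linear":[[0,0,0],[0,0,0],[0,0,0],[0,0,0],[0,0,0]],"claw":[0.5,0.5,0.5,0.5,0.5]}'
python3 -m handwheel '{"twist":[[0,0,0],[0,0,0],[0,0,0],[0,0,0],[0,0,0],[0,0,0],[0,0,0],[0,0,0]],"linear":[[-0.2,0,0],[-0.5,0,0],[-0.6,0,0],[-0.6,0,0],[-0.6,0,0],[-0.6,0,0],[0,0,0],[0,0,0]],"claw":[0.5,0.5,0.5,0.5,0.5,0.5,0.5,0.5]}'
python3 - <<'E'
from h import *
go(.75,-.23,.28,-93.5)
E
```

```text
time: 26.55
position: [0.5712, -0.2261, 0.0886]
orientation: [1.238, 1.19, -1.207]
force: [0.7, -1.0, 0.5]
gripper_width: 0.487
time: 27.35
position: [0.5675, -0.227, 0.2531]
orientation: [1.237, 1.19, -1.207]
force: [-0.2, 0.1, -0.7]
gripper_width: 0.501
t 27.35 pos [ 0.5675 -0.227   0.2531] F [-0.2  0.1 -0.7] w 43.6 lin [-0.47  3.66 -0.02] tw [ 0.27 -0.05 -0.12]
```

```bash
python3 -m handwheel '{"twist":[[0,0,0],[0,0,0],[0,0,0],[0,0,0],[0,0,0],[0,0,0],[0,0,0]],"linear":[[0,0,0.7],[0,0,0.7],[0,0,0.7],[0,0,0.7],[0,0,0.7],[0,0,0.7],[0,0,0]],"claw":[0.5,0.5,0.5,0.5,0.5,0.5,0.5]}'
python3 - <<'E'
from h import *
c=snap("top","top8.png"); s=snap("scene","scene8.png")
a=cv2.resize(c["color"][190:312,392:518,::-1],(400,387)); b=cv2.resize(s["color"][120:275,140:300,::-1],(400,387))
cv2.imwrite("pics/f8.png",np.hstack([a,b])); print(state()["position"])
E
```

```text
time: 28.05
position: [0.5597, -0.4395, 0.2421]
orientation: [1.237, 1.209, -1.208]
force: [0.0, -0.6, 0.4]
gripper_width: 0.5
[ 0.55996604 -0.43475225  0.24194123]
```

View pics/f8.png

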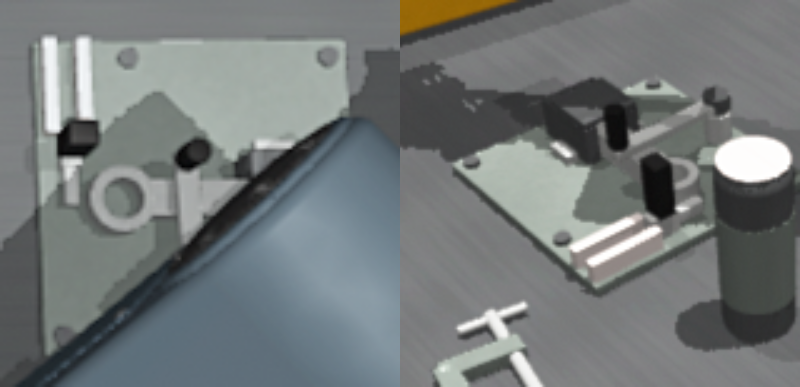

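Everything is in place in the picture: eye at crop (121,198), latch grip at (78,137) with its bar behind the eye, and the finger across the link with its handle at (194,153). Next I check the numbers.

Run:
```python
from h import *
c=read_camera("top"); h=px2w(c,453.1,238.2,.1); print("handle",h,"deg",np.degrees(np.arctan2(h[1]+.2313,h[0]-.4522))-.5)
print("latch",px2w(c,416.6,232.9,.094),"eye",px2w(c,430.1,252.4,.04)); print(state()["force"])
for t in("offcut_mid","sleeve","spray","mug","clamp","discs"): print(t,[np.round(r["position"],3).tolist() for r in recognise("top",t)[:1]])
```

```text
handle [ 0.56867792 -0.22305178  0.1       ] deg 3.550556412485925
latch [ 0.58245032 -0.13895789  0.094     ] eye [ 0.54437201 -0.18006378  0.04      ]
[ 0.18320229  1.19017846 -0.38132219]
offcut_mid [[0.538, 0.333, 0.032]]
sleeve [[0.748, 0.12, 0.048]]
spray [[0.574, -0.002, 0.171]]
mug [[0.423, 0.006, 0.003]]
clamp [[0.809, -0.075, 0.016]]
discs [[0.764, 0.232, 0.03]]
```

Run:
```python
from h import *
for n in("top","scene"):
    c=read_camera(n); g=c["color"].max(2).astype(float)
    for d in(-2,0,2,3,4,5,7):
        a=np.radians(d+.5); m=np.zeros(g.shape,np.uint8)
        ctr=np.array([.4522+.12*np.cos(a),-.2313+.12*np.sin(a)])
        P=[w2px(c,(ctr[0]+.01*np.cos(t),ctr[1]+.01*np.sin(t),z)) for z in(.058,.1) for t in np.linspace(0,6.28,24)]
        cv2.fillConvexPoly(m,cv2.convexHull(np.array(P,np.float32)).round().astype(np.int32),1)
        print(n,d,"mean dark",g[m>0].mean().round(1),"ring",g[(cv2.dilate(m,np.ones((3,3)))-m)>0].mean().round(1))
```

```text
top -2 mean dark 90.5 ring 114.6
top 0 mean dark 70.4 ring 131.0
top 2 mean dark 56.1 ring 146.3
top 3 mean dark 57.1 ring 137.1
top 4 mean dark 60.7 ring 121.7
top 5 mean dark 68.2 ring 104.9
top 7 mean dark 76.8 ring 97.9
scene -2 mean dark 32.9 ring 72.0
scene 0 mean dark 29.7 ring 87.4
scene 2 mean dark 32.4 ring 76.0
scene 3 mean dark 38.4 ring 74.5
scene 4 mean dark 41.1 ring 65.4
scene 5 mean dark 45.5 ring 67.3
scene 7 mean dark 53.8 ring 67.2
```

Both cameras put the finger at 0–2.5°, well within 7°. I hand in.

```bash
python3 -c "
from bench import *
print(state()['time'],sign_off())"
```

```text
the job is handed in; nothing more can be done
28.6 None
```

The job is done and handed in at 28.6 s of the 67 s allowed. I pulled the eyed link out of the rack, regripped it near its middle and carried it over the spray can. I pushed it under the bridge, slid the latch home by its grip and swung the finger across the link.

Last checks:
- **Link:** it was pushed against the end stop until about 18 N was felt. The last picture puts the eye within about 3 mm of its expected place.
- **Latch:** it stopped hard at jig x ≈ 40 mm, its expected home, and its bar is visible behind the eye. The final hand-read pixel puts it about 5 mm further on than that, which I took as reading error rather than movement.
- **Finger:** fitting the handle's outline gives about 0° in the scene view and about 2° in the top view. My first reading by eye was 3.6°, and the limit is 7°.
- **Other things:** the offcut, sleeve, spray can, mug, clamp and discs are all within about 5 mm of where they started. The gripper was clear of everything.

No check failed outright. The latch pixel and the finger angles were the only disagreements.

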